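# Book a test panel in on the panel reader

### The job

Book the blue test panel in on the panel reader: press the white key (wake), then the red key (clear the last record), then the green key (book in), one at a time and each fully down. Then lift the blue panel out of the rack by its upper edge, find its frosted end by the small notch cut into one corner, tip the panel so that the frosted label looks up at the slope of the reader's throat, and slide the frosted end into the throat until the sprung gate inside is pushed well in. Finish while still holding the panel there in the gripper with the gate pushed in (the spring throws the panel out if you let go), and leave the other panels and the things lying about where they are.

Things in the scene. Friction and masses are not known exactly. Their poses are not given: they have to be found in the camera images.
- panel_blue_mid (a point): Centre of the blue coated metal panel, a plate 134 x 44 x 6 mm, 90 g, standing on its long edge in a rack slot. Axes: x along it to its frosted end, y straight out of the label face, z to the long edge with the notch (up, in the rack). In the rack: centre 32 mm above the bench, upper edge 54 mm. Grip its upper half 20 to 40 mm behind the centre, away from the frosted end, to stay clear of the reader.
- panel_blue_end (a point): Point on the blue panel's frosted end face, 67 mm along x from the centre, 6 mm below it along z. Same axes. Pale frosting with a black dot code covers the last 34 mm of the label face only; the back is plain blue. The notch is a square of 12 x 12 mm cut out of the corner between this end and the z edge.
- panel_yellow_mid (a point): Centre of the yellow panel, same shape as the blue one, standing in the same rack, leave alone; its notch may point the other way.
- panel_grey_mid (a point): Centre of the dark grey panel, same shape as the blue one, standing in the same rack, leave alone.
- rack: Grey plastic rack fixed to the bench at any angle, 162 x 124 x 30 mm; origin at the centre of its underside, x along the slots. Floor 10 mm thick; three slots 8.4 mm wide, 44 mm apart along y, in a comb 26 mm high near each end (end walls 30 mm); panels stand 16 mm deep in the combs and come straight up. Between the combs the middle 100 mm is open above the floor.
- reader: White panel reader fixed to the bench, front to the robot; origin on the bench below the throat's mouth, x into the machine, y to its left, z up. Cabinet x 48 to 128 mm, 116 mm high, y -50 to 235 mm; key apron 46 mm high, x -66 to 50, y 55 to 235 mm. The head juts out to x = 0 round y = 0, tilted 45 degrees (y -49 to 49, z 40 to 134 mm); bare bench before it.
- throat (a point): Middle of the throat's mouth, 85 mm above the bench: a slot 49 mm wide, 10 mm high. Axes: x into it (level), y down its slope (left and down, 45 degrees), z up and left, 45 degrees: the way the label looks. A panel held right has its x along this x, its y along this z, its z (notched edge) against this y, uppermost, at the right. Funnel lips stand 9 mm out of the mouth, opening 5 mm on each side.
- gate (a joint): Travel of the orange sprung gate in the throat: 0 at rest, grows as the panel's end pushes it along the throat's x, stop at 0.012 m. Spring 2 N at rest, 5 N at the stop. Well in: more than 0.007 m. A fixed key in the upper right corner, 34 mm inside, passes only the notched corner: a panel the wrong way round moves the gate 4 mm at most.
- gate_face (a point): Middle of the gate's face, on the throat's axis 30 mm inside the mouth, moving with the gate. Axes as the throat's.
- key_white (a joint): White key: 0 up, 0.005 m fully down; 1.5 N to start, 4.5 N fully down, springs back.
- key_red (a joint): Red key, the middle one of the three, as the white key.
- key_green (a joint): Green key, as the white key.
- key_white_top (a point): Middle of the white key's top face (22 x 22 mm), 56 mm above the bench; pressed straight down; the three keys stand in a row along the reader's y at 45 mm pitch, the white one nearest the head. Axes as the reader's.
- key_red_top (a point): Middle of the red key's top face, as the white key.
- key_green_top (a point): Middle of the green key's top face, farthest left.
- caliper: Vernier caliper 60 x 230 x 14 mm lying flat on the bench, leave alone; origin at the middle of its underside.
- screwdriver: Screwdriver with orange handle, 190 mm long, lying, leave alone.
- pliers: Blue-handled pliers 171 mm long, lying, leave alone.
- duct_roll: Grey roll of tape, 112 mm across, 48 mm high, leave alone.
- hammer: Ball-peen hammer 288 mm long, lying at the right edge, leave alone.
- dish: Round steel parts dish 112 mm across, 29 mm high, leave alone.

How it is judged:
On the way, in this order (a step that is already met when the one before it is completed fails the run):
1. the white key is pressed fully down, the other two up (value of joint key_white above 0.0035 m and value of joint each of key_red, key_green below 0.001 m), for 0.05 s.
2. then the red key, the other two up (value of joint key_red above 0.0035 m and value of joint each of key_white, key_green below 0.001 m), for 0.05 s.
3. then the green key, the other two up (value of joint key_green above 0.0035 m and value of joint each of key_white, key_red below 0.001 m), for 0.05 s.
4. the blue panel is lifted clear of the rack in the gripper (height (world z) of panel_blue_mid above 0.065 m and contact force between the fingers and panel_blue above 1 N and contact force between rack and panel_blue below 0.05 N), for 0.2 s.
At the end, for the whole second after the job is handed in: The blue panel's frosted end is in the throat (within 14 mm of the gate face's middle, 0.12 rad of the throat's axis), label face up (within 1.0 rad of vertical), pushing the gate in by more than 7 mm; the gripper still grips it (over 1 N); all keys are up (value of joint gate above 0.007 m and distance between panel_blue_end and gate_face below 0.014 m and angle between panel_blue_mid's own y axis and vertical below 1 rad and angle between the x axis of panel_blue_mid and the x axis of throat, either way round below 0.12 rad and x of panel_blue_mid in the frame of throat below -0.015 m and contact force between the fingers and panel_blue above 1 N and value of joint each of key_white, key_red, key_green below 0.001 m); the arm keeps its last pose, push and grip.
It fails at once if two keys pressed at once (value of joint each of key_white, key_red above 0.002 m or value of joint each of key_red, key_green above 0.002 m or value of joint each of key_white, key_green above 0.002 m).
It fails at once if another panel taken or knocked (moved more than 12 mm) (distance of any of panel_yellow_mid, panel_grey_mid from where it was at the start of the episode above 0.012 m).
It fails at once if one of the things lying about is pushed away (moved more than 30 mm) (distance of any of caliper, screwdriver, pliers, duct_roll, hammer, dish from where it was at the start of the episode above 0.03 m).
It also fails if it takes over 58 s, if anything falls off the work surface, if the arm or the gripper's body presses on something with over 40 N, if the wrist force passes 120 N, or if a joint passes its speed limit or range.

### The arm

A 6-joint arm with a two-finger parallel gripper is mounted at the origin on a cart in front of the work surface, level with it; the furniture and walls round the work are solid. World frame = base frame: x ahead of the robot, y to its left, z up, the work surface at z = 0. Lengths are in m, angles in rad, forces in N, time in s.
With the tool pointing down it reaches from about 0.325 to 0.775 m from the base axis. Payload 9.3 kg.
Tool frame: the origin (TCP) lies on the centre line of the jaws, within the pads' length; the fingertips stand 8 mm ahead of it and the grasp point (between the pads) lies 11 mm behind it; z points along the fingers, y is the line along which they close (so a half turn about z gives the same grasp; the last joint's range is limited). The gripper opens to 85 mm and grips with 20 to 120 N. Pads are 22 mm wide; open, the fingers measure 114 mm over their backs; the gripper's body (76 mm by 85 mm) begins 54 mm behind the grasp point. The pads swing forward as they close: fully open they stand 13 mm farther back than shut.
Start: joints at [-1.316, 0.259, 0.021, 1.334, 0, 1.418], TCP at [0.218, -0.505, 0.211] pointing down, gripper open.
Joint ranges: [-3.04, 3.04], [-0.91, 1.82], [-1.04, 1.36], [-1.92, 1.95], [-1.52, 1.45], [-3.14, 3.14]. Speed limits (rad/s): [2.22, 2.22, 2.79, 3.14, 3.14, 3.14].

### API

Orientations are given as [roll, pitch, yaw] about the fixed x, y, z axes, in that order (R = Rz(yaw) Ry(pitch) Rx(roll)).
In Python, from station import * gives the robot as it stands. The module is installed in compiled form; this text tells all that it offers.
- The arm moves only by the tool send_rows, never from a script. Its argument "motion" is one flat list of numbers, 5 for each row, row after row: the gripper command: -1 is shut, 1 is fully open, values between are in proportion, then the shift along the world's x, y, z in cm, then the turn about the world's z in rad. A call has 1 to 12 rows; each row shifts and turns the commanded pose from where the row before left it; what a row does not reach is not made up. A row lasts 1/8 s, in which the tool goes at most 62.5 mm and 10.7 degrees, less where a joint would pass 70% of its speed; a pose out of reach is approached as far as the arm can. A call with a gripper value outside its range is refused whole. The fingers move at their own pace and stop on an object; "grip_force" is the grip in N (left out, the last holds). Time passes only in rows, so rows that do not move let the fingers close. It gives the time, the measured TCP pose, the force, the opening and the grip force at its end, in the units of the state.
- read_state(): the state, without advancing time (a new reading comes with each control period).
- read_camera(name): name is "scene" or "top" or "wrist"; returns the picture (384x512x3 uint8, red, green, blue); there is no depth.
- calibration(name): a dict with "K" (3x3 intrinsics, pixels), "rvec" (rotation vector, rad) and "tvec" (3), from world to camera coordinates, as OpenCV has them. Camera axes: x right, y down, z forward; pixel columns grow to the right and rows downward; lengths in m; the calibration is good to about 2 mm. A picture is of the moment at which its call begins: read the wrist's pose just before it. calibration takes no time and is no camera call; for the wrist camera it gives the pose at the moment of the call.
- close_job(): hands the job in; it is judged then, once.
The state is a dict: "t": time; "qpos": joint angles; "joint_velocities": joint speeds; "tau": joint torques, N m; "eef_pos": TCP position; "ee_rot": TCP orientation; "ft_force": force on the tool from outside, world axes, zero at the start; "torque": the same for the moment, N m; "finger_gap": finger opening in m; "finger_force": force on a finger pad.
Only numpy, scipy, OpenCV 4.12 (cv2) and the standard library are available. Lean on these libraries where they do the work, as an engineer would, in place of code of your own. Each camera call takes 0.05 s, during which the arm holds its last target. There are 200 camera calls.

## Working session

There is one attempt and no reset: what is moved stays moved. The work goes in short steps, Python scripts to look and compute and a tool call to move; the robot and the scene stay as the last step left them, time stands still between calls to the robot, and variables do not carry over. Pictures are saved under pics/ and viewed, at most 10 in all, crops included, and the job is handed in when it is done.

Besides the shell and the picture viewer there is one more tool, called after "Request:" as a command line: name --argument value ..., lists and objects as JSON in quotes. send_rows: Moves the arm, as the interface text tells. Its arguments: {"type":"object","properties":{"motion":{"type":"array"},"grip_force":{"type":"number"}},"required":["motion"]}

```bash
mkdir -p pics
python3 - <<'E'
from station import *
import cv2,numpy as np
s=read_state()
for k,v in s.items(): print(k,np.round(v,4))
for n in("scene","top"):
    im=read_camera(n); cv2.imwrite(f"pics/{n}0.png",cv2.resize(im[:,:,::-1],(800,600),interpolation=cv2.INTER_CUBIC))
    cv2.imwrite(f"pics/{n}0_raw.png",im[:,:,::-1])
    c=calibration(n); R=cv2.Rodrigues(np.array(c["rvec"]))[0]; print(n,np.round(c["K"],1).tolist(),"cam at",np.round(-R.T@np.array(c["tvec"]).ravel(),3),"fwd",np.round(R[2],2))
E
```

```text
t 0.0
qpos [-1.3156  0.2592  0.0207  1.3337  0.      1.4182]
joint_velocities [-0.0005  0.0003 -0.0002  0.     -0.0005  0.0023]
tau [-6.00000e-04 -5.55645e+01  3.44531e+01  1.38000e-02 -2.00000e-04
  0.00000e+00]
eef_pos [ 0.2181 -0.5046  0.2105]
ee_rot [-3.1403e+00 -2.0000e-04  4.0780e-01]
ft_force [-0.2409  0.2299  0.0138]
torque [ 0.04   -0.0124  0.0602]
finger_force 0.0
finger_gap 0.0852
scene [[359.7, 0.0, 254.7], [0.0, 359.7, 194.9], [0.0, 0.0, 1.0]] cam at [-0.003  0.429  0.965] fwd [ 0.52 -0.38 -0.76]
top [[419.9, 0.0, 256.2], [0.0, 419.9, 195.0], [0.0, 0.0, 1.0]] cam at [ 0.454 -0.052  1.486] fwd [ 0.09  0.01 -1.  ]
```

View pics/top0.png

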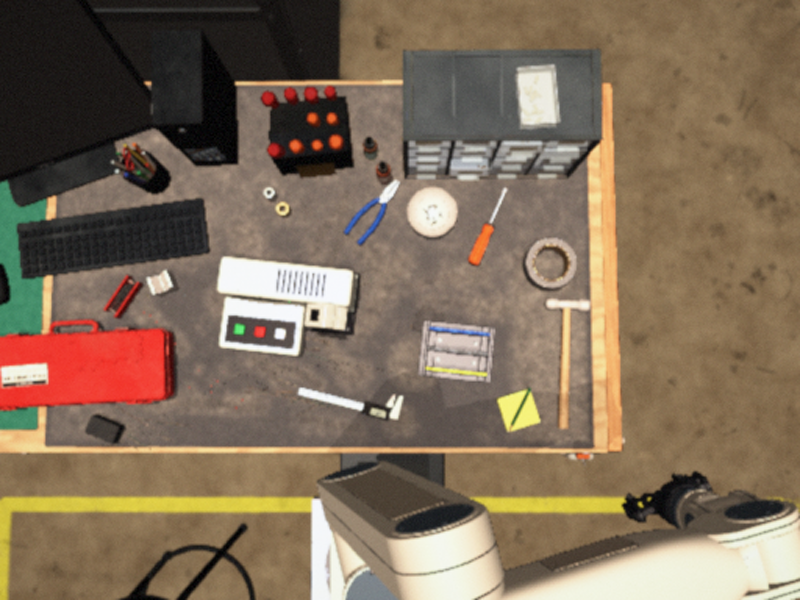

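View pics/scene0.png

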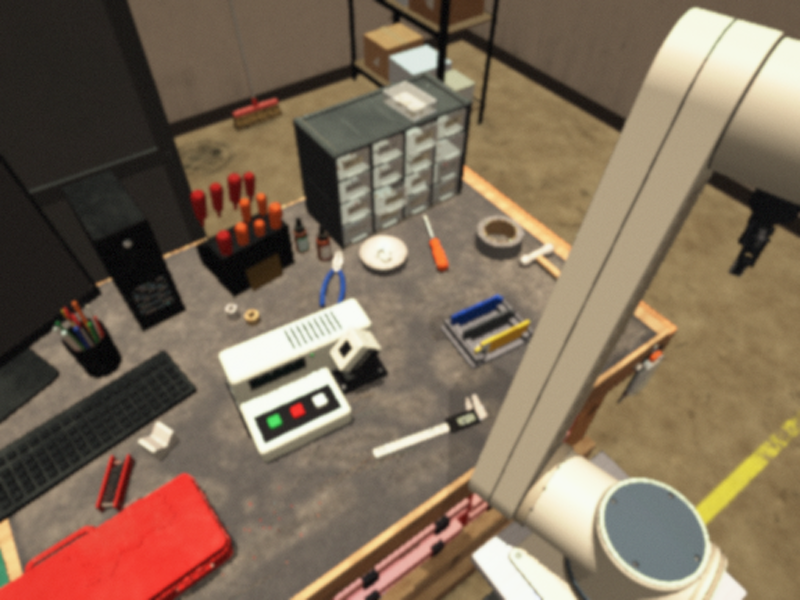

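```bash
cat > h.py <<'E'
import cv2,numpy as np
from station import *
def cam(n):
    c=calibration(n); return np.array(c["K"]),cv2.Rodrigues(np.array(c["rvec"]))[0],np.array(c["tvec"]).ravel()
def ray(C,uv,z):
    K,R,t=C; d=R.T@np.linalg.inv(K)@[uv[0],uv[1],1]; o=-R.T@t
    return o+d*(z-o[2])/d[2]
def proj(C,P):
    K,R,t=C; p=(R@np.atleast_2d(P).T).T+t; p=p@K.T; return p[:,:2]/p[:,2:]
def blobs(im,lo,hi,amin=8):
    m=cv2.inRange(cv2.cvtColor(im,cv2.COLOR_RGB2HSV),lo,hi); n,l,s,c=cv2.connectedComponentsWithStats(m)
    return [(tuple(c[i].round(2)),s[i].tolist()) for i in range(1,n) if s[i][4]>=amin],l
E
python3 - <<'E'
from h import *
for n,box in(("top",(130,150,330,280)),("scene",(130,170,350,300))):
    im=cv2.imread(f"pics/{n}0_raw.png")[:,:,::-1]; C=cam(n); x0,y0,x1,y1=box; s=im[y0:y1,x0:x1].copy()
    for nm,lo,hi,z in(("green",(50,120,60),(80,255,255),.056),("red",(0,150,80),(6,255,255),.056),("white",(0,0,225),(180,30,255),.056),("blue",(105,120,60),(125,255,255),.054),("yellow",(24,120,100),(34,255,255),.054)):
        for c,st in blobs(s,lo,hi)[0]:
            c=(c[0]+x0,c[1]+y0); print(n,nm,c,st,ray(C,c,z).round(4))
a=cv2.imread("pics/top0_raw.png");b=cv2.imread("pics/scene0_raw.png")
f=lambda i,x,y:cv2.resize(i[y:y+75,x:x+100],(400,300),interpolation=cv2.INTER_CUBIC)
cv2.imwrite("pics/crop1.png",np.vstack([np.hstack([f(a,135,160),f(a,245,190)]),np.hstack([f(b,155,190),f(b,265,170)])]))
E
```

```text
top green (np.float64(152.86), np.float64(210.2)) [20, 57, 7, 7, 44] [0.5243 0.3143 0.056 ]
top red (np.float64(165.92000000000002), np.float64(211.9)) [32, 59, 8, 7, 48] [0.5184 0.2695 0.056 ]
top white (np.float64(181.78), np.float64(180.32)) [10, 15, 85, 44, 1713] [0.6268 0.2168 0.056 ]
top white (np.float64(167.74), np.float64(204.9)) [11, 40, 53, 37, 753] [0.5423 0.2637 0.056 ]
top white (np.float64(216.73000000000002), np.float64(199.18)) [86, 47, 3, 6, 11] [0.5617 0.0962 0.056 ]
top white (np.float64(215.67000000000002), np.float64(206.44)) [85, 54, 2, 6, 9] [0.5369 0.0996 0.056 ]
top white (np.float64(179.0), np.float64(213.34)) [46, 61, 7, 6, 32] [0.5134 0.2247 0.056 ]
top white (np.float64(280.90999999999997), np.float64(217.36)) [150, 66, 3, 4, 11] [ 0.4994 -0.1228  0.056 ]
top white (np.float64(280.0), np.float64(229.5)) [149, 78, 3, 4, 10] [ 0.4582 -0.1195  0.056 ]
top white (np.float64(211.2), np.float64(254.97)) [61, 99, 41, 13, 156] [0.3726 0.1135 0.056 ]
top white (np.float64(249.86), np.float64(257.21)) [118, 104, 4, 6, 14] [ 0.3651 -0.0172  0.056 ]
top white (np.fl
[... 991 characters left out ...]
 white (np.float64(204.26), np.float64(255.45)) [71, 82, 8, 7, 38] [0.5141 0.2247 0.056 ]
scene white (np.float64(261.09000000000003), np.float64(281.83)) [110, 102, 46, 20, 174] [0.3518 0.1401 0.056 ]
scene blue (np.float64(207.5), np.float64(184.17)) [75, 4, 8, 22, 48] [0.7488 0.0732 0.054 ]
scene blue (np.float64(218.53), np.float64(182.96)) [87, 4, 4, 19, 45] [0.7319 0.0397 0.054 ]
scene blue (np.float64(304.57), np.float64(198.17000000000002)) [159, 19, 32, 18, 211] [ 0.5108 -0.1558  0.054 ]
scene yellow (np.float64(334.6), np.float64(206.8)) [201, 35, 8, 5, 15] [ 0.4269 -0.2114  0.054 ]
scene yellow (np.float64(315.49), np.float64(215.94)) [179, 42, 16, 9, 35] [ 0.4352 -0.1359  0.054 ]
```

View pics/crop1.png

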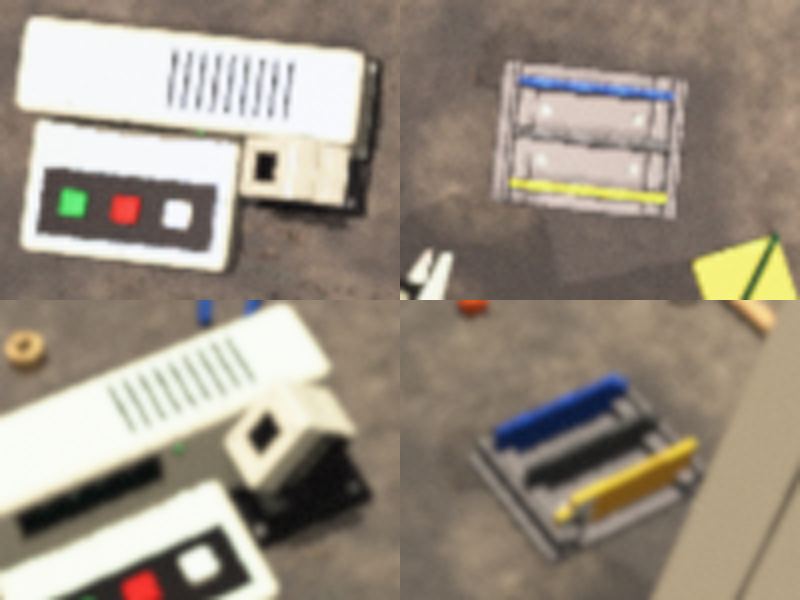

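Request:
send_rows --motion '[-1, 2.2, 5.4, 0, 0.08, -1, 2.2, 5.4, 0, 0.08, -1, 2.2, 5.4, 0, 0.08, -1, 2.2, 5.4, 0, 0.08, -1, 2.2, 5.4, 0, 0.08, -1, 2.2, 5.4, 0, 0.08, -1, 2.2, 5.4, 0, 0.08, -1, 2.2, 5.4, 0, 0.08, -1, 2.2, 5.4, 0, 0.08, -1, 2.2, 5.4, 0, 0.08, -1, 2.2, 5.4, 0, 0.08, -1, 2.2, 5.4, 0, 0.08]' --grip_force 40

```text
t: 1.6
eef_pos: [0.4824, 0.1452, 0.2109]
ee_rot: [-3.142, 0.0, 1.371]
ft_force: [0.8, -0.2, 0.3]
finger_gap: -0.0002
finger_force: 0.0
```

Run:
```python
from h import *
C=cam("top"); f=lambda x,y:(135+x/4-.375,160+y/4-.375)
for nm,z,pts in(("cab",.116,[(28,18),(365,48),(357,142),(20,108)]),("apron",.046,[(22,248),(225,270)])):
    for p in pts: print(nm,ray(C,f(*p),z).round(4))
s=read_state(); print(s["t"],s["eef_pos"],s["ee_rot"],s["qpos"],s["finger_gap"],s["ft_force"])
im=read_camera("wrist"); Cw=cam("wrist"); print("wristcam",(-Cw[1].T@Cw[2]).round(3),Cw[1][2].round(2),Cw[1][0].round(2),Cw[0][0])
cv2.imwrite("pics/w1.png",im[:,:,::-1])
```

```text
cab [0.6737 0.3393 0.116 ]
cab [0.6481 0.0605 0.116 ]
cab [0.5705 0.0666 0.116 ]
cab [0.5989 0.3442 0.116 ]
apron [0.4856 0.3599 0.046 ]
apron [0.4666 0.1852 0.046 ]
1.6 [0.48241034 0.14515835 0.21091394] [-3.14151872e+00  1.68422266e-04  1.37074755e+00] [ 1.25652597e-01  1.79806971e-01 -8.31777530e-02  1.30793554e+00
 -1.35911361e-04  1.89649772e+00] -0.00015463282827330862 [ 0.82094078 -0.1932123   0.27700803]
wristcam [0.502 0.231 0.374] [-0.06 -0.31 -0.95] [ 0.98 -0.19 -0.  ] [310.33082823   0.         256.36905428]
```

View pics/w1.png

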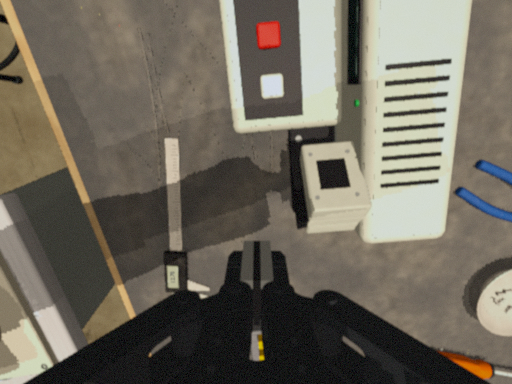

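Run:
```python
from h import *
im=cv2.imread("pics/w1.png")[:,:,::-1]; C=cam("wrist")
for nm,lo,hi in(("red",(0,150,80),(6,255,255)),("white",(0,0,200),(180,40,255))):
    for c,st in blobs(im[0:140,220:360],lo,hi)[0]: print(nm,c,st,ray(C,(c[0]+220,c[1]),.056).round(4))
print(read_state()["eef_pos"])
```

```text
red (np.float64(48.09), np.float64(34.56)) [36, 21, 25, 28, 634] [0.521  0.2747 0.056 ]
white (np.float64(74.55), np.float64(64.9)) [1, 0, 117, 130, 5990] [0.541  0.2444 0.056 ]
white (np.float64(51.68), np.float64(85.37)) [41, 74, 22, 24, 443] [0.5164 0.2304 0.056 ]
[0.48420357 0.15014249 0.21032701]
```

Request:
send_rows --motion '[-1, 1.6, 4.1, -4, 0.045, -1, 1.6, 4.1, -4, 0.045, -1, 0, 0, -3, 0, -1, 0, 0, 0, 0, -1, 0, 0, 0, 0]'

```text
t: 2.28
eef_pos: [0.5145, 0.2249, 0.1022]
ee_rot: [3.141, -0.0, 1.457]
ft_force: [0.2, -0.1, 0.7]
finger_gap: 0.0002
finger_force: 0.0
```

Request:
send_rows --motion '[-1, 0, 0, -2.2, 0, -1, 0, 0, -2.05, 0, -1, 0, 0, 0, 0, -1, 0, 0, 0, 0]'

```text
t: 2.78
eef_pos: [0.515, 0.225, 0.0603]
ee_rot: [3.139, -0.001, 1.457]
ft_force: [0.6, 0.0, -0.0]
finger_gap: 0.0001
finger_force: 0.0
```

Request:
send_rows --motion '[-1, 0, 0, -0.3, 0, -1, 0, 0, 0, 0]'

```text
t: 3.02
eef_pos: [0.5142, 0.2251, 0.056]
ee_rot: [3.141, -0.0, 1.458]
ft_force: [-0.4, 0.2, 0.2]
finger_gap: 0.0003
finger_force: 0.0
```

Run:
```python
from h import *
im=read_camera("scene"); w=read_camera("wrist")
a=cv2.resize(im[215:290,150:250],(400,300),interpolation=cv2.INTER_CUBIC)
b=cv2.resize(w[80:380,56:456],(400,300))
cv2.imwrite("pics/p1.png",np.hstack([a,b])[:,:,::-1]); s=read_state(); print(s["eef_pos"],s["ft_force"],s["tau"])
```

```text
[0.5142266  0.22514377 0.05586844] [0.56263202 0.10528989 0.95984114] [-3.24790960e-02 -5.97930586e+01  3.02122164e+01 -4.30139800e-03
 -1.09893735e-03 -6.82912423e-05]
```

View pics/p1.png

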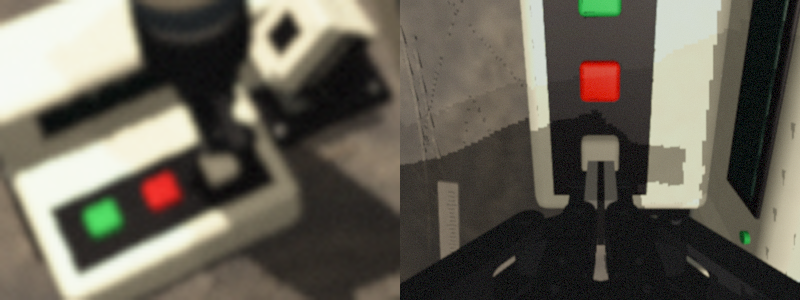

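Request:
send_rows --motion '[-1, 0, 0, -0.2, 0, -1, 0, 0, 0, 0]'

```text
t: 3.38
eef_pos: [0.514, 0.2251, 0.0534]
ee_rot: [-3.141, 0.0, 1.458]
ft_force: [-0.2, 1.0, 0.3]
finger_gap: -0.0002
finger_force: 0.0
```

Request:
send_rows --motion '[-1, 0, 0, -0.2, 0, -1, 0, 0, 0, 0]'

```text
t: 3.62
eef_pos: [0.514, 0.2251, 0.0514]
ee_rot: [-3.141, 0.0, 1.458]
ft_force: [0.2, 0.2, 0.5]
finger_gap: 0.0
finger_force: 0.0
```

Run:
```python
from h import *
s=read_state(); C=cam("wrist"); p=s["eef_pos"]
for d in(.02,.01,0,-.004,-.008,-.012): print(d,proj(C,p+[0,0,d]).round(1), proj(C,p+[0,.011,d]).round(1))
print("keytop",proj(C,[.514,.225,.056]).round(1),proj(C,[.514,.225,.051]).round(1),proj(C,[.514,.225+.011,.056]).round(1),proj(C,[.514,.225-.011,.056]).round(1),s["ft_force"],s["tau"].round(2))
w=read_camera("wrist"); cv2.imwrite("pics/p2.png",cv2.resize(w[180:300,176:336],(800,600),interpolation=cv2.INTER_CUBIC)[:,:,::-1])
```

```text
0.02 [[253.5 254. ]] [[251.  235.2]]
0.01 [[253.7 244.8]] [[251.3 226.9]]
0 [[253.8 236.6]] [[251.6 219.5]]
-0.004 [[253.9 233.6]] [[251.7 216.7]]
-0.008 [[253.9 230.6]] [[251.8 214.1]]
-0.012 [[254.  227.8]] [[251.9 211.5]]
keytop [[253.8 240.5]] [[253.8 236.5]] [[251.5 223. ]] [[255.9 257.3]] [0.1525971  0.22330851 0.52766307] [ -0.   -59.8   29.98  -0.06  -0.    -0.  ]
```

View pics/p2.png

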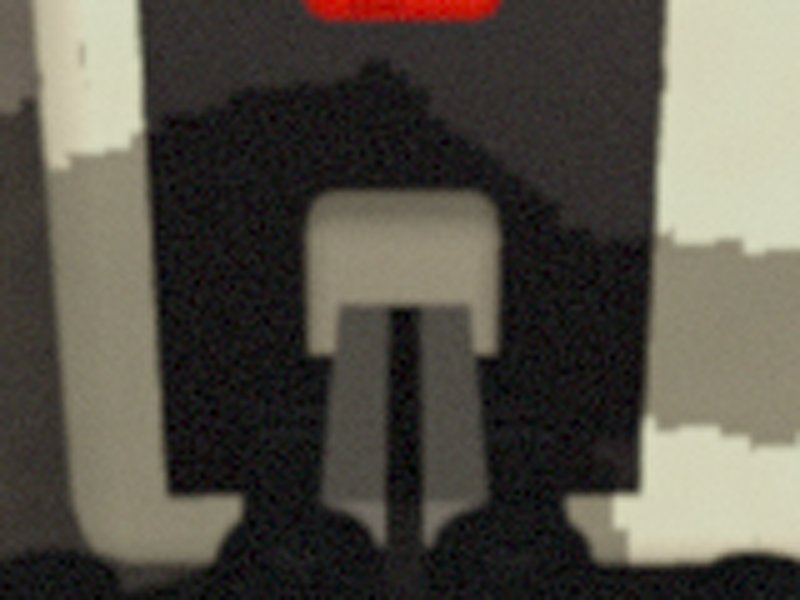

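Run:
```python
from h import *
C=cam("wrist"); h=.011
yh=np.array([.11,.994]); xh=np.array([.994,-.11]); w=np.array([.514,.225]); r=w+.045*yh
P=lambda q,z:proj(C,[*q,z])[0].round(1)
print("red low",P(r-h*yh,.056))
for z in(.056,.053,.051,.048): print(z,"up edge",P(w+h*yh,z),"low edge",P(w-h*yh,z),"L",P(w-h*xh,z),"R",P(w+h*xh,z))
```

```text
red low [253.4 183.6]
0.056 up edge [253.6 222.8] low edge [253.8 257.3] L [234.4 240.4] R [272.9 240.4]
0.053 up edge [253.6 220.6] low edge [253.8 254.7] L [234.8 238. ] R [272.7 238. ]
0.051 up edge [253.7 219.2] low edge [253.8 253. ] L [235.  236.5] R [272.5 236.4]
0.048 up edge [253.7 217.2] low edge [253.9 250.5] L [235.4 234.2] R [272.2 234.1]
```

Request:
send_rows --motion '[-1, 0, 0, -0.2, 0, -1, 0, 0, 0, 0]'

```text
t: 3.92
eef_pos: [0.514, 0.2251, 0.0494]
ee_rot: [-3.141, 0.0, 1.458]
ft_force: [-0.4, -0.6, -0.5]
finger_gap: 0.0002
finger_force: 0.0
```

```bash
cat >> h.py <<'E'
def keyv():
    w=read_camera("wrist"); col=w[150:300,246:266].astype(int).mean(1); g=cv2.cvtColor(w,cv2.COLOR_RGB2GRAY)[150:300,250:262].mean(1)
    s=read_state(); return s["eef_pos"].round(4),s["ft_force"].round(1),s["tau"].round(2)[:4],g.round(0).astype(int).tolist(),(col[:,0]-col[:,1]).astype(int).tolist()
E
python3 - <<'E'
from h import *
for k in keyv(): print(*np.atleast_1d(k))
E
```

```text
0.514 0.2251 0.0495
1.3 -0.3 0.3
-0.0 -59.81 29.87 -0.02
110 112 112 111 111 111 110 109 105 102 98 96 96 96 95 94 93 92 92 91 89 91 89 88 88 87 85 85 84 82 82 72 68 64 67 57 50 49 49 49 48 49 45 42 39 36 34 30 26 26 22 22 25 24 22 20 23 21 24 23 23 24 19 23 24 21 23 22 31 61 87 98 101 104 109 117 125 130 133 136 138 140 140 140 140 140 140 139 140 136 116 76 48 47 47 46 45 46 44 44 44 43 46 40 45 44 43 43 44 43 41 40 41 41 41 40 42 42 43 39 41 40 39 40 40 41 38 38 38 42 51 56 59 58 59 57 54 52 45 35 28 27 28 25 27 25 25 25 26 24
146 143 143 145 146 147 148 149 153 158 163 166 167 167 169 170 170 172 173 175 175 175 177 178 178 179 179 180 181 183 180 173 163 165 125 49 4 3 3 5 5 4 4 3 1 2 3 1 1 2 1 3 0 2 1 4 0 2 1 0 1 1 2 1 1 2 2 2 2 2 5 6 6 6 5 6 7 7 7 8 7 7 8 8 8 8 7 8 7 7 7 4 2 1 2 2 2 2 3 2 2 3 2 3 1 2 1 1 1 2 2 2 2 1 4 3 3 2 2 2 2 2 1 1 2 1 1 1 2 3 4 3 3 3 3 1 3 2 0 1 0 0 0 1 0 2 1 0 0 1
```

Request:
send_rows --motion '[-1, 0, 0, -0.2, 0, -1, 0, 0, -0.2, 0, -1, 0, 0, 0, 0]'

```text
t: 4.35
eef_pos: [0.514, 0.2251, 0.0453]
ee_rot: [-3.141, 0.0, 1.458]
ft_force: [0.0, -0.2, 0.2]
finger_gap: -0.0003
finger_force: 0.0
```

Run:
```python
from h import *
k=keyv(); print(*k[:3]); print(k[3][60:95],k[4][25:40])
```

```text
[0.5141 0.2251 0.0455] [ 0.6 -0.6  0.3] [-0.000e+00 -5.988e+01  2.966e+01 -2.000e-02]
[21, 25, 20, 23, 24, 23, 23, 21, 22, 20, 21, 32, 63, 88, 98, 100, 103, 108, 115, 124, 130, 132, 136, 138, 140, 140, 140, 140, 140, 138, 116, 76, 50, 46, 44] [180, 179, 181, 180, 179, 181, 182, 180, 175, 167, 161, 126, 60, 11, 3]
```

Request:
send_rows --motion '[-1, 0, 0, -0.2, 0, -1, 0, 0, -0.2, 0, -1, 0, 0, 0, 0]'

```text
t: 4.78
eef_pos: [0.514, 0.2251, 0.0414]
ee_rot: [-3.141, 0.0, 1.458]
ft_force: [0.3, 0.6, 0.0]
finger_gap: 0.0003
finger_force: 0.0
```

Run:
```python
from h import *
k=keyv(); print(*k[:3]); print(k[3][60:95],k[4][25:40])
```

```text
[0.5141 0.2251 0.0415] [-0.4 -0.2  0. ] [-0.000e+00 -5.999e+01  2.949e+01 -2.000e-02]
[22, 25, 22, 23, 24, 22, 23, 22, 23, 24, 23, 20, 19, 22, 30, 62, 87, 98, 100, 102, 108, 114, 122, 128, 131, 135, 138, 138, 141, 138, 118, 78, 50, 43, 45] [176, 178, 178, 178, 179, 179, 179, 183, 182, 183, 179, 173, 165, 155, 110]
```

Request:
send_rows --motion '[-1, 0, 0, -0.2, 0, -1, 0, 0, -0.2, 0, -1, 0, 0, 0, 0]'

```text
t: 5.2
eef_pos: [0.514, 0.2251, 0.0374]
ee_rot: [-3.141, 0.0, 1.458]
ft_force: [0.0, -0.1, 1.0]
finger_gap: 0.0001
finger_force: 0.0
```

Run:
```python
from h import *
k=keyv(); print(*k[:3]); print(k[3][60:95],k[4][25:50])
```

```text
[0.5141 0.2251 0.0375] [0.3 0.4 0.3] [-0.000e+00 -6.010e+01  2.932e+01 -2.000e-02]
[22, 24, 23, 22, 23, 24, 22, 22, 22, 25, 23, 21, 21, 22, 21, 22, 24, 32, 62, 87, 98, 100, 103, 105, 112, 119, 126, 131, 134, 133, 114, 75, 49, 46, 44] [176, 177, 178, 178, 180, 178, 179, 181, 183, 181, 182, 185, 184, 172, 163, 159, 124, 51, 4, 3, 4, 4, 4, 4, 4]
```

Request:
send_rows --motion '[-1, 0, 0, -0.2, 0, -1, 0, 0, -0.2, 0, -1, 0, 0, 0, 0]'

```text
t: 5.62
eef_pos: [0.5143, 0.2251, 0.0336]
ee_rot: [3.141, -0.0, 1.458]
ft_force: [0.5, -0.2, 2.2]
finger_gap: 0.0002
finger_force: 1.3
```

Run:
```python
from h import *
k=keyv(); print(*k[:3]); print(k[3][70:100],k[4][35:50])
```

```text
[0.5143 0.2251 0.0337] [-0.1  1.2  2.2] [-2.000e-02 -5.871e+01  2.827e+01 -3.000e-02]
[24, 22, 18, 24, 22, 18, 22, 21, 23, 18, 26, 54, 83, 100, 103, 108, 117, 124, 129, 128, 111, 74, 49, 44, 46, 48, 45, 47, 44, 45] [182, 182, 181, 182, 184, 182, 173, 166, 161, 118, 44, 2, 3, 4, 3]
```

Request:
send_rows --motion '[-1, 0, 0, -0.2, 0, -1, 0, 0, -0.15, 0, -1, 0, 0, 0, 0, -1, 0, 0, 0, 0]'

```text
t: 6.18
eef_pos: [0.5143, 0.2252, 0.0308]
ee_rot: [3.141, -0.0, 1.458]
ft_force: [-2.1, -0.1, 10.3]
finger_gap: -0.0001
finger_force: 5.1
```

Request:
send_rows --motion '[-1, 0, 0, 2.4, 0, -1, 0.5, 4.45, 0, 0, -1, 0, 0, 0, 0, -1, 0, 0, -1.6, 0, -1, 0, 0, -0.6, 0, -1, 0, 0, -0.2, 0, -1, 0, 0, 0, 0, -1, 0, 0, 0, 0]'

```text
t: 7.18
eef_pos: [0.5185, 0.269, 0.0307]
ee_rot: [-3.141, -0.0, 1.457]
ft_force: [-5.6, -0.8, 14.0]
finger_gap: -0.0
finger_force: 7.2
```

Red is bottomed. Next the green key.

Request:
send_rows --motion '[-1, 0, 0, 2.4, 0, -1, 0.5, 4.45, 0, 0, -1, 0, 0, 0, 0, -1, 0, 0, -1.6, 0, -1, 0, 0, -0.6, 0, -1, 0, 0, -0.2, 0, -1, 0, 0, 0, 0, -1, 0, 0, 0, 0]'

```text
t: 8.18
eef_pos: [0.5235, 0.313, 0.0307]
ee_rot: [-3.141, 0.0, 1.457]
ft_force: [-5.5, -2.0, 14.4]
finger_gap: -0.0
finger_force: 7.2
```

Request:
send_rows --motion '[-1, 0, 0, 5, 0, -1, -3, -1, 4, 0, -1, -3, -5, 0, 0, -1, -3, -5.5, 0, 0, -1, 0, -6, 0, 0, -1, 0, -5.5, 0, 0, -1, 0, 0, -2, 0, -1, 0, 0, 0, 0, -1, 0, 0, 0, 0]'

```text
t: 9.3
eef_pos: [0.434, 0.0844, 0.1002]
ee_rot: [-3.141, 0.0, 1.458]
ft_force: [-0.3, 0.4, 0.0]
finger_gap: 0.0002
finger_force: 0.0
```

Run:
```python
from h import *
w=read_camera("wrist"); C=cam("wrist"); s=read_state(); print(s["eef_pos"],s["ee_rot"])
np.savez("w3.npz",im=w,K=C[0],R=C[1],t=C[2])
print(proj(C,[[.526,.12,.085],[.526,.12,0]]).round(0))
cv2.imwrite("pics/w3.png",cv2.resize(w[40:340,112:512],(800,600),interpolation=cv2.INTER_CUBIC)[:,:,::-1])
```

```text
[0.43421097 0.08458698 0.10034007] [-3.14156936e+00  2.64935308e-05  1.45857003e+00]
[[403. 155.]
 [358. 134.]]
```

View pics/w3.png

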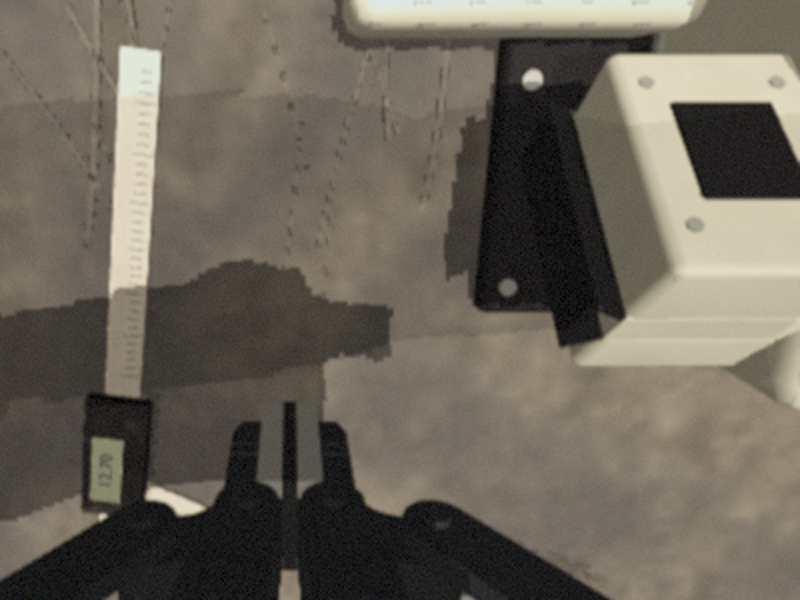

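Request:
send_rows --motion '[-1, 0.3, 0.4, 0, 0.175, -1, 0.3, 0.4, 0, 0.175, -1, 0.3, 0.4, 0, 0.175, -1, 0.3, 0.4, 0, 0.175, -1, 0.3, 0.4, -0.4, 0.175, -1, 0.3, 0.4, -0.4, 0.175, -1, 0.3, 0.4, -0.4, 0.175, -1, 0.3, 0.4, -0.4, 0.175, -1, 0.2, 0.3, -0.4, 0.17, -1, 0, 0, 0, 0, -1, 0, 0, 0, 0]'

```text
t: 10.72
eef_pos: [0.4602, 0.1196, 0.0804]
ee_rot: [3.142, 0.0, 3.025]
ft_force: [-0.1, -0.1, 0.0]
finger_gap: -0.0001
finger_force: 0.0
```

Run:
```python
from h import *
w=read_camera("wrist"); C=cam("wrist"); s=read_state(); print(s["eef_pos"],s["ee_rot"],s["qpos"])
np.savez("w4.npz",im=w,K=C[0],R=C[1],t=C[2])
u,v=proj(C,[.526,.12,.085])[0]; print(u,v)
x0=int(np.clip(u-80,0,352)); y0=int(np.clip(v-60,0,264)); print(x0,y0)
g=w[y0:y0+120,x0:x0+160].astype(float)/255
cv2.imwrite("pics/w4.png",cv2.resize((255*g**.5).astype(np.uint8),(800,600),interpolation=cv2.INTER_CUBIC)[:,:,::-1])
```

```text
[0.46020752 0.11944903 0.08036651] [3.14159000e+00 3.35625251e-04 3.02529858e+00] [ 7.72427767e-02  2.12411742e-01 -3.91435869e-01  9.66618847e-01
 -6.19509679e-05  1.93536837e-01]
269.5503698930359 330.6545781909257
189 264
```

View pics/w4.png

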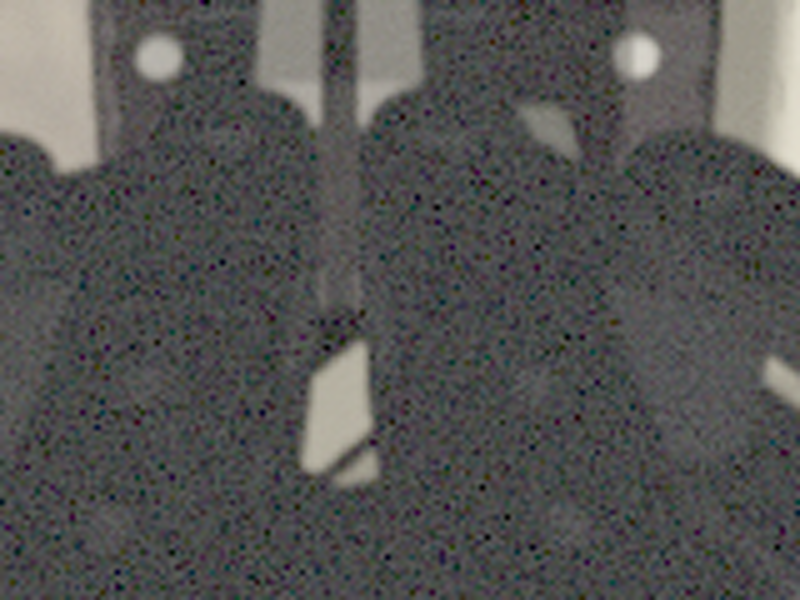

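Run:
```python
from h import *
from scipy.optimize import least_squares
d=np.load("w3.npz"); C=(d["K"],d["R"],d["t"])
obs=np.array([(608,55),(685,272),(575,360)])/2-.25+[112,40]
def pts(p,th):
    o,dd,h=p[:2],p[2],.049
    R=np.array([[np.cos(th),-np.sin(th)],[np.sin(th),np.cos(th)]])
    L=[(0,h,.085+dd),(0,dd,.085+h),(0,-h,.085-dd)]
    return np.array([[*(o+R@q[:2]),q[2]] for q in np.array(L)])
for th in(-.10,-.11,-.12):
    r=least_squares(lambda p:(proj(C,pts(p,th))-obs).ravel(),[.526,.12,-.01]); print(th,r.x.round(4),r.fun.round(1))
# keys & apron edge in w4/w3 skipped; lip check: dark lip ends
th=-.11;o=r.x[:2]
```

```text
-0.1 [ 0.5272  0.1217 -0.0008] [ 1.9 -6.4  1.7  0.2 -4.6  9. ]
-0.11 [ 0.5272  0.1219 -0.0012] [ 2.4 -6.8  1.6  0.6 -5.1  9. ]
-0.12 [ 0.5272  0.1222 -0.0017] [ 3.  -7.3  1.4  1.  -5.6  8.9]
```

Request:
send_rows --motion '[-1, 0, -1, 2, -0.174, -1, 0, -3, 2, -0.174, -1, 0, -3.1, 0, -0.174, -0.3, 1, -3.1, 0, -0.174, -0.3, 1, -3.1, 0, -0.174, -0.3, 1, -3.1, 0, -0.174, -0.3, 1, -3.1, 0, -0.174, -0.3, 1, -3.1, 0, -0.174, -0.3, 1, -3, 0, -0.174, -0.3, 0, 0, 0, 0, -0.3, 0, 0, 0, 0]'

```text
t: 12.15
eef_pos: [0.5198, -0.1364, 0.1201]
ee_rot: [-3.141, -0.0, 1.462]
ft_force: [-1.0, 0.3, -0.2]
finger_gap: 0.0299
finger_force: 0.0
```

Run:
```python
from h import *
w=read_camera("wrist"); C=cam("wrist"); s=read_state(); print(s["eef_pos"],s["ee_rot"],s["finger_gap"])
np.savez("w5.npz",im=w,K=C[0],R=C[1],t=C[2])
m=cv2.inRange(cv2.cvtColor(w,cv2.COLOR_RGB2HSV),(105,120,50),(125,255,255))
n,l,st,c=cv2.connectedComponentsWithStats(m)
for i in range(1,n):
    if st[i][4]>100: print(st[i],c[i])
print(proj(C,[[.518,-.167,.054],[.510,-.234,.054],[.525,-.10,.054]]).round(0))
cv2.imwrite("pics/w5.png",cv2.resize(w[0:300,100:500],(800,600),interpolation=cv2.INTER_CUBIC)[:,:,::-1])
```

```text
[ 0.51983068 -0.13613451  0.12014727] [-3.14133341e+00 -2.21112801e-04  1.46302244e+00] 0.02964751288853225
[257 149   8 146 992] [259.95665323 220.20967742]
[[256. 234.]
 [256. 302.]
 [256. 153.]]
```

View pics/w5.png

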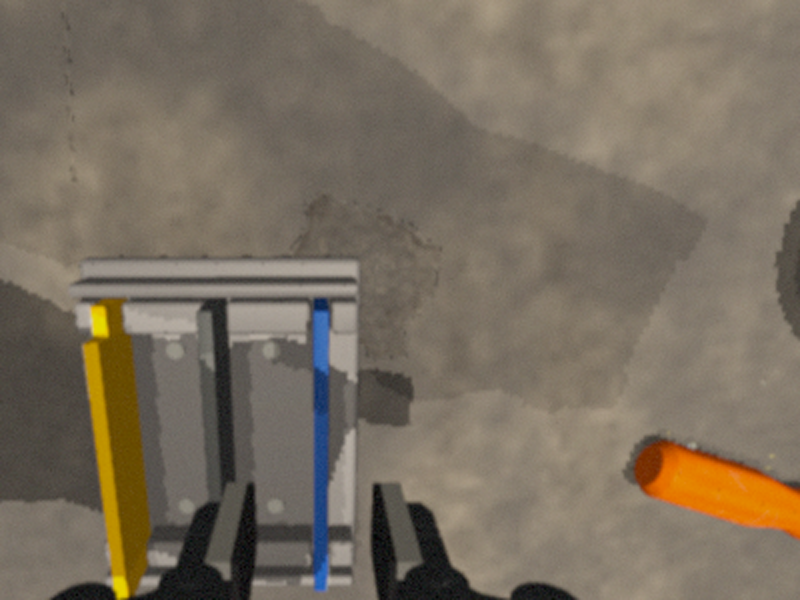

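Run:
```python
from h import *
d=np.load("w5.npz"); C=(d["K"],d["R"],d["t"]); w=d["im"]
m=cv2.inRange(cv2.cvtColor(w,cv2.COLOR_RGB2HSV),(105,120,50),(125,255,255)); m[:,:250]=0;m[:,275:]=0
for v in(150,180,210,240,270,290):
    u=np.where(m[v])[0]; print(v,u.min(),u.max(),ray(C,(u.min()-.5,v),.054).round(4),ray(C,(u.max()+.5,v),.054).round(4))
print("ends",ray(C,(260,148.7),.054),ray(C,(260,294.6),.054), ray(C,(260,294.6),.042))
print(calibration("wrist")["tvec"], read_state()["eef_pos"], -C[1].T@C[2])
```

```text
150 257 262 [ 0.5254 -0.0981  0.054 ] [ 0.5299 -0.0986  0.054 ]
180 257 263 [ 0.5229 -0.1213  0.054 ] [ 0.5283 -0.1219  0.054 ]
210 257 263 [ 0.5203 -0.1461  0.054 ] [ 0.5258 -0.1467  0.054 ]
240 257 263 [ 0.5174 -0.1726  0.054 ] [ 0.5232 -0.1732  0.054 ]
270 257 263 [ 0.5144 -0.201   0.054 ] [ 0.5203 -0.2017  0.054 ]
290 258 262 [ 0.5131 -0.2212  0.054 ] [ 0.5174 -0.2217  0.054 ]
ends [ 0.52812946 -0.09738459  0.054     ] [ 0.5147713  -0.22624427  0.054     ] [ 0.51395961 -0.23523993  0.042     ]
[-0.53274447 -0.08893886  0.2702603 ] [ 0.51983068 -0.13613451  0.12014727] [ 0.53032457 -0.05387385  0.28393816]
```

Run:
```python
from h import *
d=np.load("w5.npz"); C=(d["K"],d["R"],d["t"]); w=d["im"]
for a,b in((144,176),(276,300)):
    for v in range(a,b,1): print(v,w[v,258:263].mean(0).astype(int).tolist(),end=" ")
    print()
# scene image: panel face right/left vertical extents
im=cv2.imread("pics/scene0_raw.png")[:,:,::-1]; Cs=cam("scene")
m=cv2.inRange(cv2.cvtColor(im,cv2.COLOR_RGB2HSV),(105,120,50),(125,255,255))
for u in range(287,325): 
    v=np.where(m[180:215,u])[0]
    if len(v): print(u,v.min()+180,v.max()+180,end="; ")
o=np.array([.5283,-.0974]); dr=np.array([-.1025,-.9947])
for s in(0,.012,.122,.134):
    for z in(.054,.042,.026): print(s,z,proj(Cs,[*(o+dr*s),z]).round(1))
```

```text
144 [170, 163, 154] 145 [161, 154, 144] 146 [148, 142, 134] 147 [131, 124, 117] 148 [98, 93, 97] 149 [44, 53, 79] 150 [13, 37, 76] 151 [19, 40, 80] 152 [13, 40, 78] 153 [13, 37, 77] 154 [17, 43, 88] 155 [31, 71, 133] 156 [52, 100, 169] 157 [64, 112, 181] 158 [62, 110, 180] 159 [61, 110, 179] 160 [62, 110, 179] 161 [61, 111, 179] 162 [61, 110, 179] 163 [59, 109, 178] 164 [62, 111, 180] 165 [62, 110, 179] 166 [61, 110, 178] 167 [60, 111, 179] 168 [60, 111, 180] 169 [62, 110, 180] 170 [60, 108, 179] 171 [59, 109, 179] 172 [59, 108, 179] 173 [60, 108, 179] 174 [57, 108, 178] 175 [60, 109, 179] 
276 [30, 66, 126] 277 [29, 66, 127] 278 [28, 67, 129] 279 [24, 66, 128] 280 [29, 69, 132] 281 [29, 74, 142] 282 [33, 80, 151] 283 [33, 80, 151] 284 [35, 83, 155] 285 [33, 87, 164] 286 [40, 95, 176] 287 [39, 98, 180] 288 [38, 99, 183] 289 [41, 101, 183] 290 [46, 102, 182] 291 [45, 101, 182] 292 [45, 101, 179] 293 [42, 99, 177] 294 [60, 104, 179] 295 [97, 109, 159] 296 [117, 110, 117] 297 [122, 112, 101] 298 [121, 112, 101] 299 [122, 113, 102] 
289 203 204; 290 202 206; 291 201 205; 292 201 205; 293 200 205; 294 200 206; 295 199 206; 296 199 206; 297 198 205; 298 198 205; 299 198 204; 300 197 204; 301 197 203; 302 196 203; 303 196 202; 304 195 202; 305 195 201; 306 194 201; 307 194 201; 308 194 200; 309 193 200; 310 193 199; 311 192 199; 312 192 198; 313 192 198; 314 191 197; 315 191 197; 316 190 196; 317 189 194; 318 189 193; 319 190 193; 320 190 192; 0 0.054 [[287.5 202.8]]
0 0.042 [[287.2 205.1]]
0 0.026 [[286.8 208.1]]
0.012 0.054 [[290.6 201.4]]
0.012 0.042 [[290.2 203.7]]
0.012 0.026 [[289.8 206.7]]
0.122 0.054 [[317.7 189. ]]
0.122 0.042 [[317.2 191.3]]
0.122 0.026 [[316.6 194.3]]
0.134 0.054 [[320.6 187.7]]
0.134 0.042 [[320.1 190. ]]
0.134 0.026 [[319.4 193. ]]
```

Request:
send_rows --motion '[-0.3, 0.25, -0.25, -4, 0, -0.3, 0, 0, -4, 0, -0.3, 0, 0, -1.5, 0, -0.3, 0, 0, -1.0, 0, -0.3, 0, 0, -0.3, 0, -0.3, 0, 0, 0, 0]'

```text
t: 12.95
eef_pos: [0.5232, -0.1394, 0.0128]
ee_rot: [3.14, 0.0, 1.462]
ft_force: [0.2, 0.2, -0.4]
finger_gap: 0.0302
finger_force: 0.0
```

Request:
send_rows --motion '[-0.3, 0, 0, -0.5, 0, -0.3, 0, 0, -0.3, 0, -1, 0, 0, 0, 0, -1, 0, 0, 0, 0, -1, 0, 0, 0, 0, -1, 0, 0, 0, 0]' --grip_force 60

```text
t: 13.7
eef_pos: [0.5228, -0.1393, 0.0041]
ee_rot: [3.141, 0.0, 1.462]
ft_force: [0.2, -0.1, 1.1]
finger_gap: 0.005
finger_force: 58.6
```

Request:
send_rows --motion '[-1, 0, 0, 0.5, 0, -1, 0, 0, 2, 0, -1, 0, 0, 4, 0, -1, 0, 0, 4, 0, -1, 0, 0, 4, 0, -1, 0, 0, 4, 0, -1, 0, 0, 0, 0, -1, 0, 0, 0, 0]'

```text
t: 14.7
eef_pos: [0.5223, -0.1391, 0.1885]
ee_rot: [-3.141, -0.0, 1.462]
ft_force: [-0.8, 0.2, -1.7]
finger_gap: 0.005
finger_force: 58.7
```

Request:
send_rows --motion '[-1, 0.7, 3.2, 5.2, 0, -1, 0.7, 3.2, 5.2, 0, -1, 0.7, 3.3, 5.2, 0, -1, 0.7, 3.3, 5.2, 0, -1, 0.6, 3.3, 5.2, 0, -1, 4, -0.43, 0, 0, -1, 4, -0.43, 0, 0, -1, 4, -0.43, 0, 0, -1, 0, 0, 0, 0]'

```text
t: 15.82
eef_pos: [0.6633, 0.0098, 0.4072]
ee_rot: [3.102, -0.002, 1.462]
ft_force: [-0.4, -0.2, -0.8]
finger_gap: 0.0051
finger_force: 60.6
```

Run:
```python
from h import *
s=read_state(); print(s["eef_pos"].round(4),s["ee_rot"].round(3),s["qpos"].round(3))
```

```text
[0.6633 0.0098 0.4072] [ 3.102e+00 -2.000e-03  1.462e+00] [-0.112  0.517  0.933  1.947  0.002  1.568]
```

Request:
send_rows --motion '[-1, 2, -0.2, 5, 0, -1, 2, -0.2, 5, 0, -1, 2, -0.2, 5, 0, -1, 0, 0, 0, 0]'

```text
t: 16.32
eef_pos: [0.6733, 0.0035, 0.4702]
ee_rot: [2.964, -0.006, 1.462]
ft_force: [0.5, -0.6, -1.0]
finger_gap: 0.005
finger_force: 60.8
```

Run:
```python
from h import *
s=read_state(); print(s["eef_pos"].round(4),s["ee_rot"].round(3),s["qpos"].round(3))
```

```text
[0.6733 0.0035 0.4702] [ 2.964 -0.006  1.462] [-0.123  0.482  1.037  1.948  0.008  1.557]
```

Request:
send_rows --motion '[-1, 0, 0.2, 6, 0, -1, 0, 0.2, 6, 0, -1, 0, 0.2, 6, 0, -1, 0, 0.1, 6, 0, -1, 0, 0, 6, 0, -1, 0, 0, 6, 0, -1, 0, 0, 0, 0]'

```text
t: 17.2
eef_pos: [0.6009, 0.009, 0.6198]
ee_rot: [2.706, -0.012, 1.464]
ft_force: [0.1, -0.6, -1.3]
finger_gap: 0.0048
finger_force: 60.7
```

Run:
```python
from h import *
s=read_state(); print(s["eef_pos"].round(4),s["ee_rot"].round(3),s["qpos"].round(3))
```

```text
[0.6009 0.009  0.6198] [ 2.706 -0.012  1.464] [-0.137  0.287  1.1    1.948  0.024  1.548]
```

Request:
send_rows --motion '[-1, 1, 0.3, 6, 0, -1, 1, 0.3, 6, 0, -1, 1, 0.3, 6, 0, -1, 1, 0.1, 6, 0, -1, 1, 0, 6, 0, -1, 1, 0, 6, 0, -1, 0, 0, 0, 0]'

```text
t: 18.08
eef_pos: [0.6002, 0.0155, 0.7371]
ee_rot: [2.438, -0.02, 1.469]
ft_force: [0.9, -0.5, -1.3]
finger_gap: 0.0051
finger_force: 60.8
```

Run:
```python
from h import *
s=read_state(); print(s["eef_pos"].round(4),s["ee_rot"].round(3),s["qpos"].round(3))
```

```text
[0.6002 0.0155 0.7371] [ 2.438 -0.02   1.469] [-0.132  0.28   1.36   1.948  0.035  1.56 ]
```

Request:
send_rows --motion '[-1, -2, 0.2, 3, 0, -1, -2, 0.2, 3, 0, -1, 0, 0, 0, 0]'

```text
t: 18.45
eef_pos: [0.5517, 0.0195, 0.765]
ee_rot: [2.4, -0.021, 1.47]
ft_force: [-0.7, -0.1, -0.4]
finger_gap: 0.0048
finger_force: 60.8
```

Run:
```python
from h import *
s=read_state(); print(s["eef_pos"].round(4),s["ee_rot"].round(3),s["qpos"].round(3))
```

```text
[0.5517 0.0195 0.765 ] [ 2.4   -0.021  1.47 ] [-0.141  0.197  1.315  1.948  0.043  1.555]
```

Tilt 0.742 now; a little more upward.

Request:
send_rows --motion '[-1, -0.5, 0.2, 5, 0, -1, -0.5, 0.2, 5, 0, -1, 0, 0, 0, 0]'

```text
t: 18.82
eef_pos: [0.5313, 0.0228, 0.7993]
ee_rot: [2.326, -0.022, 1.472]
ft_force: [-0.2, 0.3, -1.1]
finger_gap: 0.0052
finger_force: 60.8
```

Run:
```python
from h import *
s=read_state(); print(s["eef_pos"].round(4),s["ee_rot"].round(3),s["qpos"].round(3))
```

```text
[0.5313 0.0228 0.7993] [ 2.326 -0.022  1.472] [-0.143  0.171  1.363  1.948  0.048  1.557]
```

Request:
send_rows --motion '[-1, 1, 0, -4, 0, -1, 1, 0, -5, 0.08, -1, 1, 0, -5, 0.1, -1, 1, 0, -5, 0.1, -1, 0, 0, 0, 0]'

```text
t: 19.45
eef_pos: [0.5684, 0.0207, 0.643]
ee_rot: [2.342, -0.028, 1.72]
ft_force: [0.8, -1.0, 0.1]
finger_gap: 0.0051
finger_force: 60.7
```

Run:
```python
from h import *
s=read_state(); print(s["eef_pos"].round(4),s["ee_rot"].round(3),s["qpos"].round(3))
```

```text
[0.5684 0.0207 0.643 ] [ 2.342 -0.028  1.72 ] [-0.298 -0.104  0.431  1.364  0.333  1.266]
```

Request:
send_rows --motion '[-1, -1.5, 1, -2, 0.16, -1, -1.5, 1, -2, 0.16, -1, -1.5, 1, -2, 0.16, -1, -1.5, 1, -2, 0.16, -1, -1.5, 1, -2, 0.16, -1, -1.5, 1, -2, 0.16, -1, -1.5, 1, -2, 0.16, -1, -1.5, 1, -2, 0.16, -1, 0, 0, 0, 0, -1, 0, 0, 0, 0]'

```text
t: 20.7
eef_pos: [0.458, 0.1211, 0.4667]
ee_rot: [2.342, 0.004, 2.978]
ft_force: [0.0, -0.1, -0.6]
finger_gap: 0.0052
finger_force: 60.7
```

```bash
cat >> h.py <<'E'
from scipy.spatial.transform import Rotation as Ro
def goal(depth,o=(.5265,.1215),th=-.11,a=.0295,b=.028):
    s=read_state(); R=Ro.from_euler("xyz",s["ee_rot"]).as_matrix(); p=s["eef_pos"]
    px,py,pz=-R[:,0],R[:,1],-R[:,2]; x=np.array([np.cos(th),np.sin(th),0]); y=np.array([-np.sin(th),np.cos(th),0]); up=np.array([0,0,1.])
    ty=(y-up)*.5**.5; tz=(y+up)*.5**.5
    E=p+b*pz+(a+.067)*px     # frosted end, on the centre line
    T=np.array([*o,.085])+depth*x
    e=E-T
    print("eef",p.round(4),s["ee_rot"].round(3),"ft",s["ft_force"].round(1),"q",s["qpos"].round(2))
    print("panel x in throat",[round(float(px@v),3) for v in(x,ty,tz)],"y in throat",[round(float(py@v),3) for v in(x,ty,tz)])
    print("end vs goal in throat axes mm",[round(1000*float(e@v),1) for v in(x,ty,tz)],"move cm",(-100*e).round(2))
E
python3 -c "
from h import *
goal(-.035)"
```

```text
eef [0.458  0.1211 0.4667] [2.342 0.004 2.978] ft [ 0.  -0.1 -0.6] q [-0.43  0.1   0.22  1.95  0.76 -0.38]
panel x in throat [0.999, -0.041, -0.035] y in throat [0.035, -0.015, 0.999]
end vs goal in throat axes mm [62.1, -307.4, 260.6] move cm [ -5.81   3.98 -40.16]
```

Request:
send_rows --motion '[-1, 0, 0.4, -5.5, 0.03, -1, 0, 0.4, -5.5, 0.024, -1, -1, 0.5, -5, 0, -1, -1, 0.5, -5, 0, -1, -1.4, 0.5, -5, 0, -1, -1.4, 0.5, -5, 0, -1, -1, 0.5, -3, 0, -1, 0, 0, 0, 0, -1, 0, 0, 0, 0]'

```text
t: 21.82
eef_pos: [0.401, 0.1535, 0.1263]
ee_rot: [2.34, 0.004, 3.032]
ft_force: [0.8, 0.6, -0.8]
finger_gap: 0.005
finger_force: 60.8
```

```bash
python3 -c "
from h import *
goal(-.035)"
```

```text
eef [0.401  0.1535 0.1263] [2.34  0.004 3.032] ft [ 0.8  0.6 -0.8] q [-0.41  0.17 -0.61  1.08  0.76 -0.42]
panel x in throat [1.0, -0.002, 0.003] y in throat [-0.003, -0.016, 1.0]
end vs goal in throat axes mm [3.2, -44.7, 41.8] move cm [-0.29  0.23 -6.12]
```

Orientation is right. Go to the pre-insertion pose and check the panel and head in a picture from the side.

Request:
send_rows --motion '[-1, -0.3, 0.2, -3, 0, -1, 0, 0, -3.1, 0, -1, 0, 0, 0, 0, -1, 0, 0, 0, 0]'

```text
t: 22.32
eef_pos: [0.3971, 0.1561, 0.0649]
ee_rot: [2.34, 0.002, 3.033]
ft_force: [0.2, -0.3, -0.9]
finger_gap: 0.005
finger_force: 60.7
```

Run:
```python
from h import *
goal(-.035)
a=read_camera("scene"); w=read_camera("wrist"); b=read_camera("top"); C=cam("wrist"); s=read_state()
np.savez("w6.npz",im=w,K=C[0],R=C[1],t=C[2],p=s["eef_pos"],r=s["ee_rot"])
f=lambda i,x,y:cv2.resize(i[y:y+75,x:x+100],(400,300),interpolation=cv2.INTER_CUBIC)
g=lambda i:(255*(i/255.)**.6).astype(np.uint8)
out=np.vstack([np.hstack([f(a,190,200),f(b,170,180)]),np.hstack([cv2.resize(w,(400,300),interpolation=cv2.INTER_AREA),np.zeros((300,400,3),np.uint8)])])
cv2.imwrite("pics/pre.png",g(out)[:,:,::-1])
x=np.array([np.cos(-.11),np.sin(-.11),0]);print("mouth in wrist/scene/top",[proj(cam(n),[.5265,.1215,.085]).round(1) for n in("wrist","scene","top")])
```

```text
eef [0.3971 0.1561 0.0649] [2.340e+00 2.000e-03 3.033e+00] ft [ 0.2 -0.3 -0.9] q [-0.41  0.26 -0.71  0.89  0.76 -0.42]
panel x in throat [1.0, -0.001, 0.003] y in throat [-0.003, -0.017, 1.0]
end vs goal in throat axes mm [-0.9, 0.4, -0.2] move cm [ 0.09 -0.03  0.04]
mouth in wrist/scene/top [array([[256. , 444.7]]), array([[231.3, 229.8]]), array([[208.2, 209. ]])]
```

View pics/pre.png

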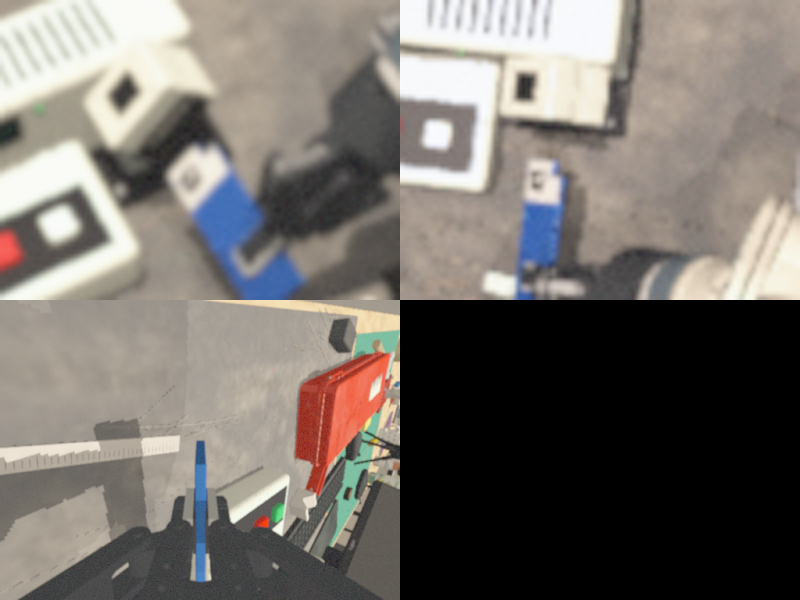

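Run:
```python
from h import *
s=read_state(); R=Ro.from_euler("xyz",s["ee_rot"]).as_matrix(); p=s["eef_pos"]
px,py,pz=-R[:,0],R[:,1],-R[:,2]; Cc=p+.028*pz+.0295*px
q=lambda a,b,c=.003:Cc+a*px+b*pz+c*py
P={"end low":q(.067,-.022),"end notch":q(.067,.010),"notch in":q(.055,.010),"notch top":q(.055,.022)}
th=-.11;o=np.array([.5265,.1215]);x=np.array([np.cos(th),np.sin(th)]);y=np.array([-np.sin(th),np.cos(th)])
P["headL"]=[*(o+.049*y),.085];P["headR"]=[*(o-.049*y),.085];P["headTop"]=[*o,.134]
for k,v in P.items():
    a=proj(cam("scene"),v)[0];b=proj(cam("top"),v)[0]
    print(k,"scene crop",((a-[190,200])*4+1.5).round(0),"top crop",((b-[170,180])*4+1.5+[400,0]).round(0))
```

```text
end low scene crop [168. 178.] top crop [530. 159.]
end notch scene crop [195. 148.] top crop [554. 161.]
notch in scene crop [203. 160.] top crop [552. 176.]
notch top scene crop [213. 149.] top crop [561. 177.]
headL scene crop [107. 148.] top crop [496. 111.]
headR scene crop [225.  94.] top crop [612. 124.]
headTop scene crop [164.  81.] top crop [547. 115.]
```

Request:
send_rows --motion '[-1, 1, -0.11, 0, 0, -1, 1, -0.11, 0, 0, -1, 0.8, -0.09, 0, 0, -1, 0.8, -0.09, 0, 0, -1, 0.6, -0.07, 0, 0, -1, 0, 0, 0, 0]'

```text
t: 23.22
eef_pos: [0.4383, 0.1519, 0.0634]
ee_rot: [2.339, 0.001, 3.034]
ft_force: [1.0, 0.9, 0.0]
finger_gap: 0.005
finger_force: 60.8
```

```bash
python3 -c "
from h import *
goal(.0395)"
```

```text
eef [0.4383 0.1519 0.0634] [2.339e+00 1.000e-03 3.034e+00] ft [1.  0.9 0. ] q [-0.38  0.31 -0.63  0.9   0.77 -0.38]
panel x in throat [1.0, 0.001, 0.002] y in throat [-0.002, -0.017, 1.0]
end vs goal in throat axes mm [-34.0, 1.9, -1.0] move cm [ 3.37 -0.43  0.2 ]
```

Request:
send_rows --motion '[-1, 0.6, -0.07, 0.1, 0, -1, 0.6, -0.07, 0.05, 0, -1, 0.5, -0.06, 0, 0, -1, 0.4, -0.05, 0, 0, -1, 0, 0, 0, 0]'

```text
t: 23.85
eef_pos: [0.459, 0.1493, 0.0649]
ee_rot: [2.339, 0.001, 3.034]
ft_force: [1.0, -0.4, -0.7]
finger_gap: 0.0052
finger_force: 60.8
```

```bash
python3 -c "
from h import *
goal(.0395)"
```

```text
eef [0.459  0.1493 0.0649] [2.339e+00 1.000e-03 3.034e+00] ft [ 1.  -0.4 -0.7] q [-0.36  0.34 -0.58  0.91  0.77 -0.36]
panel x in throat [1.0, 0.001, 0.002] y in throat [-0.002, -0.017, 1.0]
end vs goal in throat axes mm [-13.1, 0.7, -0.2] move cm [ 1.3  -0.18  0.06]
```

Clean so far with no side force. Next 5 mm, watching for the gate's 2 N.

Request:
send_rows --motion '[-1, 0.3, -0.03, 0, 0, -1, 0.2, -0.03, 0, 0, -1, 0, 0, 0, 0, -1, 0, 0, 0, 0]'

```text
t: 24.35
eef_pos: [0.4635, 0.1489, 0.0649]
ee_rot: [2.339, 0.0, 3.034]
ft_force: [-3.4, 0.7, -1.1]
finger_gap: 0.0052
finger_force: 60.8
```

```bash
cat >> h.py <<'E'
def ftm(n=6):
    F=[]
    for _ in range(n): read_camera("top"); F.append(read_state()["ft_force"])
    print("ft mean",np.mean(F,0).round(2))
E
python3 -c "
from h import *
ftm();goal(.0395)"
```

```text
ft mean [-2.48  1.18 -1.07]
eef [0.4637 0.1488 0.0649] [2.339 0.    3.034] ft [-3.   1.4 -1.2] q [-0.36  0.34 -0.57  0.91  0.77 -0.36]
panel x in throat [1.0, 0.001, 0.002] y in throat [-0.002, -0.017, 1.0]
end vs goal in throat axes mm [-8.4, 0.7, -0.2] move cm [ 0.83 -0.13  0.06]
```

Request:
send_rows --motion '[-1, 0.3, -0.03, 0, 0, -1, 0.3, -0.03, 0, 0, -1, 0.15, -0.02, 0, 0, -1, 0, 0, 0, 0, -1, 0, 0, 0, 0]'

```text
t: 25.28
eef_pos: [0.4711, 0.1481, 0.0649]
ee_rot: [2.339, 0.0, 3.034]
ft_force: [-4.6, 1.5, -0.9]
finger_gap: 0.005
finger_force: 60.8
```

```bash
python3 -c "
from h import *
ftm(8);goal(.0395)"
```

```text
ft mean [-4.24  0.93 -1.06]
eef [0.4712 0.148  0.0649] [2.339 0.    3.034] ft [-4.   0.6 -1.8] q [-0.36  0.35 -0.55  0.92  0.77 -0.35]
panel x in throat [1.0, 0.001, 0.002] y in throat [-0.002, -0.017, 1.0]
end vs goal in throat axes mm [-0.8, 0.7, -0.2] move cm [ 0.08 -0.04  0.06]
```

Request:
send_rows --motion '[-1, 0.15, -0.02, 0, 0, -1, 0, 0, 0, 0, -1, 0, 0, 0, 0]'

```text
t: 26.05
eef_pos: [0.4726, 0.1479, 0.0649]
ee_rot: [2.339, 0.0, 3.034]
ft_force: [-5.3, 1.7, -1.4]
finger_gap: 0.0049
finger_force: 60.8
```

```bash
python3 -c "
from h import *
ftm(8);goal(.0395)"
```

```text
ft mean [-5.9   1.02 -0.68]
eef [0.4726 0.1479 0.0649] [2.339 0.    3.034] ft [-5.5  0.9 -0.9] q [-0.36  0.35 -0.55  0.92  0.77 -0.35]
panel x in throat [1.0, 0.001, 0.002] y in throat [-0.002, -0.017, 1.0]
end vs goal in throat axes mm [0.6, 0.7, -0.2] move cm [-0.06 -0.03  0.06]
```

```bash
python3 -c "
from station import *
print(close_job())"
```

```text
the job is handed in; nothing more can be done
None
```

The job is handed in at about 26.5 s. Keys were pressed white, red, green, and the blue panel is in the throat label up with the gate pushed to about its stop and still gripped; the verdict was not returned, and gate depth is inferred from wrist force and travel.

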